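# Touch off the blue gauge and record it

## Task

Register the calibration board's origin: with the fingertips, touch the cap of the blue gauge lightly, so that its plunger dips a few millimetres for a moment but is never driven to its stop, and come off it again. Then press the green button on the yellow station right down to record the point, let it come up, and draw the hand back a good hand's breadth from it. Do not touch the orange and white gauges, do not press the red stop button, and leave the two wooden solids standing where they are.

Things in the scene. Friction and masses are not known exactly. Their poses are not given: they have to be found in the camera images.
- board: plywood calibration board lying on the table, 280 (x) by 270 (y) by 18 mm thick, with a pattern of small dark holes; fixed; origin at the centre of its underside, z up
- blue_gauge: touch-off gauge with the blue cap: an upright round aluminium body (52 mm foot, 44 mm above it, 40 mm tall) with a band of the same colour, fixed to the board; origin at the centre of its underside, z up
- blue_plunger_top (a point): centre of the top face of the blue plunger cap (a flat disc 32 mm across, 57 mm above the gauge's underside and 75 mm above the table when at rest); it moves down with the cap
- blue_plunger (a joint): how far the blue plunger is pressed down, m: 0 at rest, 0.010 at its stop; a spring needs about 1.5 N to start it and 1 N more per mm (11.5 N at the stop), and returns it when let go
- orange_gauge: touch-off gauge with the orange cap: an upright round aluminium body (52 mm foot, 44 mm above it, 40 mm tall) with a band of the same colour, fixed to the board; origin at the centre of its underside, z up
- orange_plunger_top (a point): centre of the top face of the orange plunger cap (a flat disc 32 mm across, 57 mm above the gauge's underside and 75 mm above the table when at rest); it moves down with the cap
- orange_plunger (a joint): how far the orange plunger is pressed down, m: 0 at rest, 0.010 at its stop; a spring needs about 1.5 N to start it and 1 N more per mm (11.5 N at the stop), and returns it when let go
- white_gauge: touch-off gauge with the white cap: an upright round aluminium body (52 mm foot, 44 mm above it, 40 mm tall) with a band of the same colour, fixed to the board; origin at the centre of its underside, z up
- white_plunger_top (a point): centre of the top face of the white plunger cap (a flat disc 32 mm across, 57 mm above the gauge's underside and 75 mm above the table when at rest); it moves down with the cap
- white_plunger (a joint): how far the white plunger is pressed down, m: 0 at rest, 0.010 at its stop; a spring needs about 1.5 N to start it and 1 N more per mm (11.5 N at the stop), and returns it when let go
- cylinder: loose plain wooden cylinder, 40 mm across, 60 mm tall, standing on the board; origin at the centre of its underside, z up along its axis
- frustum: loose wooden truncated square pyramid, base 48 mm square, top 27 mm square, 50 mm tall, standing on the board; origin at the centre of its underside, z up
- station: yellow box on the table, 150 (x) by 76 (y) by 60 mm tall, fixed, turned any way; origin at the centre of its underside; on its top are the green button 36 mm towards its -x and the red stop button 36 mm towards its +x, 72 mm apart
- record_button_top (a point): centre of the top of the green button (28 mm across, in a black round housing 44 mm across), 22 mm above the yellow box's top and 82 mm above the table at rest; moves down with the button
- record_button (a joint): how far the green button is pressed, m: 0 up, 0.006 fully down; sprung, 1.5 N to start it, 5 N fully down, comes back up when let go
- stop_button_top (a point): centre of the top of the red mushroom stop button (38 mm across), 26 mm above the yellow box's top
- stop_button (a joint): how far the red stop button is pressed, m: 0 up, 0.005 fully down; sprung
Mind the look-alikes: they are no part of the job. Several things look just like the station: the one meant starts farthest to the robot's left.

How it is judged:
By the outcome, as a careful person would: the job done as asked, in the order asked, and still so for the second after the job is handed in, with the robot touching nothing.
It also fails if it takes over 42 s, if anything falls off the work surface, if the arm or the gripper's body presses on something with over 40 N, if the wrist force passes 120 N, or if a joint passes its speed limit or range.

## Robot

A 7-joint arm with a two-finger parallel gripper is mounted at the origin on the work surface. World frame = base frame: x ahead of the robot, y to its left, z up, the work surface at z = 0. Lengths are in mm, angles in degrees, forces in N, time in s.
With the tool pointing down it reaches from about 425 to 875 mm from the base axis. Payload 8.4 kg.
Tool frame: the origin (TCP) lies between the finger pads; the fingertips stand 17 mm ahead of it and the grasp point (between the pads) lies 2 mm behind it (r.tip_reach is the distance from the TCP to the fingertips, in mm); y points along the fingers, x is the direction in which the jaws open and shut, and the axes are right-handed (so a half turn about y gives the same grasp; the last joint's range is limited). The gripper opens to 85 mm and grips with 20 to 120 N. Pads are 22 mm wide; open, the fingers measure 114 mm over their backs; the gripper's body (76 mm by 85 mm) begins 54 mm behind the grasp point. The pads swing forward as they close: fully open they stand 13 mm farther back than shut.
Start: joints at [-72.548, 19.091, 2.286, 83.961, -0.768, 76.965, -3.352], TCP at [255.394, 597.695, 248.308] pointing down, gripper open.
Joint ranges: [-147.57, 147.57], [-21.85, 119.76], [-74.77, 79.35], [14.55, 137.4], [-85.83, 265.84], [4.83, 119.75], [-152.11, 152.11]. Speed limits (degrees/s): [127.2, 127.2, 159.86, 159.86, 180, 180, 180].

## Interface

Orientations are given as a 3x3 rotation matrix whose columns are the frame's x, y, z axes.
In Python, from plant import r, vision, workorder gives the robot as it stands.
- The arm moves only by the tool move_arm, never from a script. Its argument "moves" is one flat list of numbers, 5 for each row, row after row: the finger opening in mm, from 0 to 85.4, then the shift along the tool's x, y, z in mm, then the turn about the tool's y in rad. In form: [hand, dx, dy, dz, spin, hand, dx, dy, dz, spin, ...]. A call has 1 to 12 rows; each row is the pose to reach, as a shift and turn from the pose measured when the call began, along the tool's axes at that moment; what a row does not reach only later rows make up. A row lasts 1/10 s, in which the tool goes at most 50 mm and 8.59 degrees, less where a joint would pass 70% of its speed; a pose out of reach is approached as far as the arm can. A call with a gripper value outside its range is refused whole. The fingers move at their own pace and stop on an object; "grip_force" is the grip in N (left out, the last holds). Time passes only in rows, so rows that repeat a pose let the fingers close. It gives the time, the measured TCP pose, the force and the opening at its end, in the units of the state.
- r.read_state(): the state, without advancing time (a new reading comes with each control period).
- vision.snapshot(name): name is "scene" or "top" or "wrist"; returns (picture, depth): 420x560x3 uint8, red, green, blue; 420x560 float32, mm along the optical axis (not along the pixel's ray), 0 where there is no reading.
- vision.camera_model(name): a dict with "fx", "fy", "cx", "cy" (pixels), "world_from_camera" (4x4, takes a point from camera to world coordinates). Camera axes: x right, y down, z forward; pixel columns grow to the right and rows downward; lengths in mm; the calibration is good to about 2 mm. A picture is of the moment at which its call begins: read the wrist's pose just before it. camera_model takes no time and is no camera call; for the wrist camera it gives the pose at the moment of the call.
- workorder.close_job(): hands the job in, once; it reports no verdict.
The state is a dict: "clock": time; "joint_positions": joint angles; "joint_velocities": joint speeds; "joint_efforts": joint torques, N m; "tool_pos": TCP position; "tcp_rot": TCP orientation; "ft_force": force on the tool from outside, world axes, zero at the start; "moment": the same for the moment, N m; "opening": finger opening in mm.
Only numpy, scipy, OpenCV 4.12 (cv2) and the standard library are available. Lean on these libraries where they do the work, as an engineer would, in place of code of your own. Each camera call takes 0.05 s, during which the arm holds its last target.

## Working session

There is one attempt and no reset: what is moved stays moved. The work goes in short steps, Python scripts to look and compute and a tool call to move; the robot and the scene stay as the last step left them, time stands still between calls to the robot, and variables do not carry over. Pictures are saved under pics/ and viewed, and the job is handed in when it is done.

Besides the shell and the picture viewer there is one more tool, called after "Call:" by a JSON object that holds its "fn" and its "kwargs", one argument or row to a line. move_arm: Moves the arm, as the interface text tells. Its arguments: {"type":"object","properties":{"moves":{"type":"array"},"grip_force":{"type":"number"}},"required":["moves"]}

```bash
mkdir -p pics; ls
cat > h.py <<'E'
import numpy as np,cv2
from plant import r,vision,workorder
def snap(n,tag):
    m=vision.camera_model(n); p,d=vision.snapshot(n)
    cv2.imwrite(f'pics/{tag}.png',cv2.cvtColor(p,cv2.COLOR_RGB2BGR)); np.savez(f'pics/{tag}.npz',p=p,d=d,T=m['world_from_camera'],k=[m['fx'],m['fy'],m['cx'],m['cy']])
def load(tag): return np.load(f'pics/{tag}.npz')
def world(f,u,v,depth=None,z=None):
    fx,fy,cx,cy=f['k'];T=f['T']
    ray=np.array([(u-cx)/fx,(v-cy)/fy,1.])
    if z is not None:
        w=T[:3,:3]@ray; s=(z-T[2,3])/w[2]; return T[:3,3]+s*w
    d=f['d'][int(round(v)),int(round(u))] if depth is None else depth
    return T[:3,:3]@(ray*d)+T[:3,3]
E
python3 - <<'E'
from h import *
snap('top','top0');snap('scene','scene0')
s=r.read_state();print(s['clock'],s['tool_pos'],np.round(s['tcp_rot'],3),s['opening'],s['ft_force'],r.tip_reach)
E
```

```text
pics
0.1 [255.26735197 597.34365333 247.51406018] [[ 0.393 -0.001 -0.92 ]
 [ 0.92  -0.001  0.393]
 [-0.001 -1.    -0.   ]] 85.47587525099858 [ 0.73741208 -0.76073089  0.62196582] 17.0
```

View pics/top0.png

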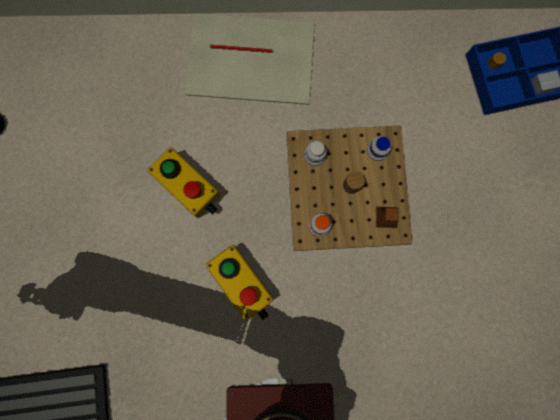

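View pics/scene0.png

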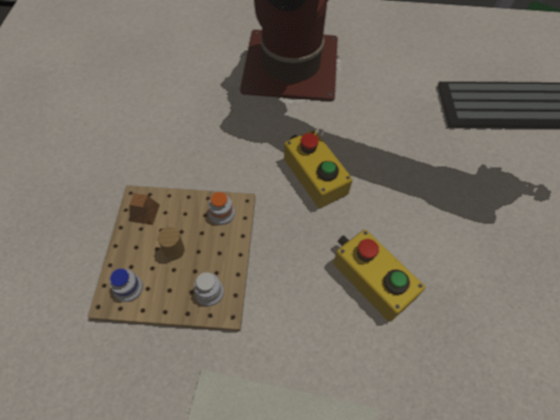

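Run:
```python
from h import *
f=load('top0')
print(f['k'],f['T'].round(2))
for n,u,v,z in [('blue',383,144,75),('orange',322,222,75),('white',317,148,75),('cyl',355,181,78),('fr',390,214,68),('g1',170,168,82),('r1',193,189,86),('g2',229,268,82),('r2',249,296,86),('boardc',349,187,18)]:
    print(n,world(f,u,v,z=z).round(1),world(f,u,v).round(1))
g=load('scene0')
for n,u,v,z in [('blue',121,278,75),('orange',219,200,75),('white',206,280,75),('g1',397,280,82),('r1',368,249,86),('g2',328,170,82)]:
    print(n,world(g,u,v,z=z).round(1),world(g,u,v).round(1))
c=cv2.imread('pics/top0.png')
a=cv2.resize(c[120:230,340:420],None,fx=5,fy=5,interpolation=cv2.INTER_CUBIC)
b=cv2.resize(c[140:225,140:225],None,fx=5,fy=5,interpolation=cv2.INTER_CUBIC)
cv2.imwrite('pics/c1.png',a);cv2.imwrite('pics/c2.png',b)
```

```text
[464.86894041 464.86894041 282.0834927  207.3824831 ] [[-3.0000e-02 -9.9000e-01  1.5000e-01  3.4073e+02]
 [-1.0000e+00  2.0000e-02 -2.0000e-02  4.1300e+00]
 [ 2.0000e-02 -1.6000e-01 -9.9000e-01  1.0645e+03]
 [ 0.0000e+00  0.0000e+00  0.0000e+00  1.0000e+00]]
blue [ 631.7 -244.8   75. ] [ 631.2 -244.4   76.7]
orange [ 461.6 -102.6   75. ] [ 461.6 -102.6   75.2]
white [625.9 -98.3  75. ] [625.3 -98.1  77.1]
cyl [ 549.1 -177.8   78. ] [ 548.8 -177.5   79.6]
fr [ 476.2 -252.1   68. ] [ 476.5 -252.7   65.8]
g1 [586.5 221.9  82. ] [586.3 221.8  82.7]
r1 [538.3 171.7  86. ] [538.3 171.7  85.9]
g2 [368.9  97.   82. ] [368.8  97.   82.6]
r2 [310.2  56.   86. ] [310.3  55.9  88.2]
boardc [ 548.  -174.3   18. ] [ 536.9 -164.7   74.1]
blue [ 636.4 -238.3   75. ] [ 636.1 -238.7   73.9]
orange [465.2 -98.9  75. ] [464.3 -99.2  73.5]
white [624.7 -94.4  75. ] [624.7 -94.4  75.1]
g1 [593.1 225.6  82. ] [593.3 225.5  82.3]
r1 [542.6 176.7  86. ] [542.5 176.8  85.8]
g2 [379.1 101.3  82. ] [377.8 101.5  80.2]
```

View pics/c1.png

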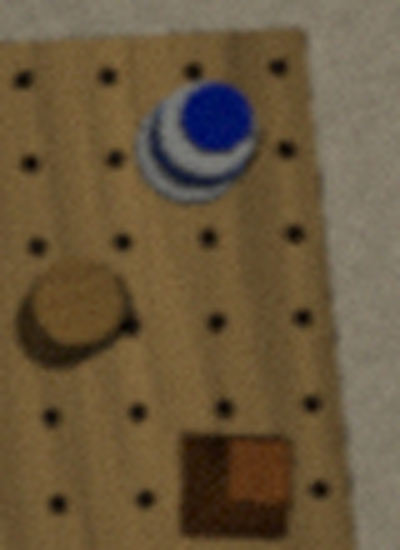

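View pics/c2.png

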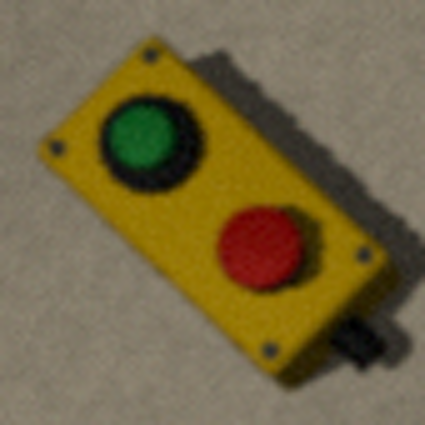

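The stations are at about green (169,167) and (229,268) px in the top view. The one with green at (169,167) has y≈+224 against +97, so it is farthest left, and the crop confirms green and red on it. The blue cap is at (383.6,143.2) px, world about (634,-242). I'm closing the fingers and moving over high.

Call:
{"fn": "move_arm", "kwargs": {
  "moves": [0,-15,0,-16,0,0,-45,0,-49,0,0,-76,0,-83,0,0,-107,0,-116,0,0,-138,0,-150,0,0,-169,0,-184,0,0,-200,0,-217,0,0,-231,0,-251,0,0,-262,0,-285,0,0,-293,0,-318,0,0,-324,0,-352,0,0,-355,0,-386,0],
  "grip_force": 30
}}

```text
clock: 1.3
tool_pos: [470.9, 117.3, 248.0]
tcp_rot: [[0.393, -0.001, -0.92], [0.92, -0.001, 0.393], [-0.001, -1.0, 0.0]]
ft_force: [1.3, 1.1, -0.2]
opening: 0.1
```

Call:
{"fn": "move_arm", "kwargs": {
  "moves": [0,-31,0,-34,0,0,-62,0,-68,0,0,-93,0,-102,0,0,-124,0,-136,0,0,-155,0,-170,0,0,-186,0,-204,0,0,-217,0,-238,0,0,-245,0,-268,0,0,-260,0,-285,0,0,-266,10,-291,0,0,-266,20,-291,0,0,-266,20,-291,0]
}}

```text
clock: 2.5
tool_pos: [633.2, -239.5, 225.8]
tcp_rot: [[0.392, -0.004, -0.92], [0.92, 0.001, 0.392], [-0.001, -1.0, 0.004]]
ft_force: [0.2, 0.9, -0.4]
opening: 0.2
```

Run:
```python
from h import *
snap('wrist','w1');s=r.read_state();print(s['tool_pos'],s['ft_force'])
snap('top','top1')
```

```text
[ 633.57459693 -239.36372131  226.94583809] [-0.2206642   0.57992456  0.09038099]
```

View pics/w1.png

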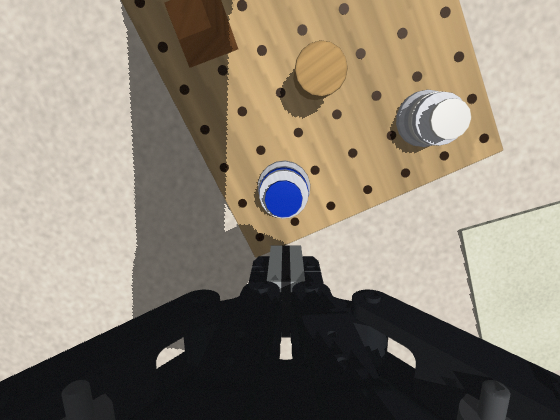

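View pics/top1.png

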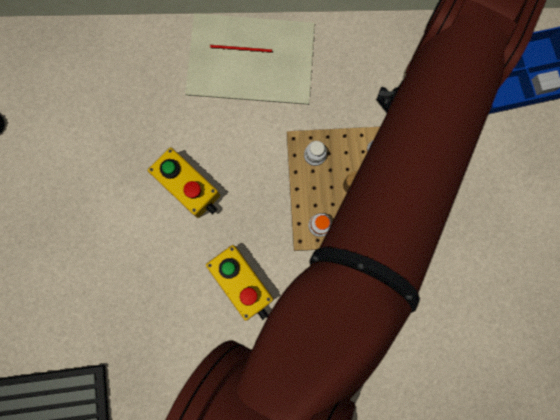

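Run:
```python
from h import *
f=load('w1')
p=f['p'].astype(int)
def cen(mask,lo):
    n,l,st,c=cv2.connectedComponentsWithStats(mask.astype(np.uint8)); i=1+np.argmax(st[1:,4]); return c[i],st[i],l==i
m=(p[...,2]>120)&(p[...,0]<70)&(p[...,1]<110)
for zone in [m]:
    c,st,mm=cen(zone,0); print(c,st); print(np.median(f['d'][mm]))
    print(world(f,*c,z=75).round(1))
    ys,xs=np.nonzero(mm); P=np.array([world(f,x,y) for x,y in zip(xs,ys)]); top=P[abs(P[:,2]-np.percentile(P[:,2],80))<4]; print(np.median(P[:,2]),top.mean(0).round(1),(top.max(0)-top.min(0)).round(1),((top.max(0)+top.min(0))/2).round(1))
print(f['T'].round(3))
a=cv2.imread('pics/w1.png')[140:300,220:350]
cv2.imwrite('pics/c3.png',cv2.resize(a,None,fx=4,fy=3.7))
```

```text
[283.05084746 198.62617702] [ 265  181   37   36 1062]
284.4668
[ 634.4 -241.6   75. ]
74.27258205175781 [ 634.6 -241.7   74.3] [30.9 31.2  5. ] [ 635.  -241.8   73.6]
[[ 3.93000e-01  8.89000e-01  2.35000e-01  5.74495e+02]
 [ 9.20000e-01 -3.79000e-01 -1.02000e-01 -2.13221e+02]
 [-2.00000e-03  2.56000e-01 -9.67000e-01  3.50903e+02]
 [ 0.00000e+00  0.00000e+00  0.00000e+00  1.00000e+00]]
```

View pics/c3.png

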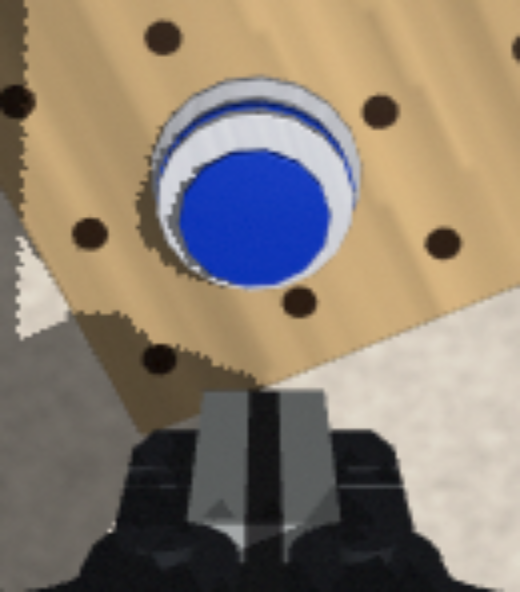

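The wrist view shows the blue cap at (283,199) px, world (634.5,-241.7) and z≈74.3, which matches the expected 75. Next I descend to about 8 mm above it.

Call:
{"fn": "move_arm", "kwargs": {
  "moves": [0,-2,20,-2,0,0,-2,50,-2,0,0,-2,80,-2,0,0,-2,100,-2,0,0,-2,112,-2,0,0,-2,118,-2,0,0,-2,122,-2,0,0,-2,124,-2,0,0,-2,125,-2,0,0,-2,125,-2,0,0,-2,125,-2,0]
}}

```text
clock: 3.7
tool_pos: [635.0, -242.3, 103.4]
tcp_rot: [[0.391, -0.001, -0.92], [0.92, 0.0, 0.391], [-0.0, -1.0, 0.001]]
ft_force: [0.7, -0.3, -0.1]
opening: 0.0
```

Run:
```python
from h import *
snap('wrist','w2');s=r.read_state();print(s['clock'],s['tool_pos'],s['ft_force'],s['opening'])
```

```text
3.75 [ 635.02770583 -242.22121547  103.26975413] [-0.84016273 -0.20298317 -0.04154771] 0.046654737358859874
```

View pics/w2.png

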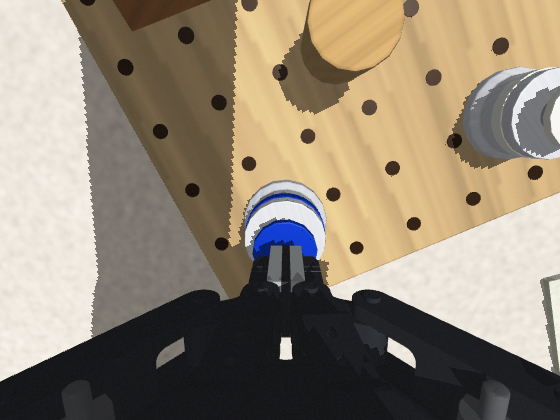

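The fingertips are over the blue cap at (285,245) px. I'll go down in small steps and watch the force.

Call:
{"fn": "move_arm", "kwargs": {
  "moves": [0,0,3,0,0,0,0,6,0,0,0,0,8,0,0,0,0,10,0,0,0,0,11,0,0,0,0,12,0,0,0,0,13,0,0,0,0,13,0,0,0,0,13,0,0]
}}

```text
clock: 4.65
tool_pos: [634.9, -242.2, 90.4]
tcp_rot: [[0.391, -0.001, -0.92], [0.92, 0.0, 0.391], [-0.0, -1.0, 0.001]]
ft_force: [-2.4, 1.4, 3.3]
opening: 0.2
```

Contact is at about 3 N, roughly 1.7 mm of dip. I'll press 2.5 mm more and then lift.

Call:
{"fn": "move_arm", "kwargs": {
  "moves": [0,0,1,0,0,0,0,2,0,0,0,0,2.5,0,0,0,0,2.5,0,0]
}}

```text
clock: 5.05
tool_pos: [635.0, -242.2, 88.0]
tcp_rot: [[0.391, -0.001, -0.92], [0.92, 0.0, 0.391], [-0.0, -1.0, 0.001]]
ft_force: [-1.6, 0.8, 6.4]
opening: 0.3
```

Call:
{"fn": "move_arm", "kwargs": {
  "moves": [0,0,-2,0,0,0,0,-5,0,0,0,0,-15,0,0,0,0,-35,0,0,0,0,-65,0,0,0,0,-100,0,0,0,0,-125,0,0,0,0,-138,0,0,0,0,-140,0,0]
}}

```text
clock: 5.95
tool_pos: [635.7, -242.7, 229.9]
tcp_rot: [[0.391, 0.002, -0.92], [0.92, -0.0, 0.391], [0.0, -1.0, -0.002]]
ft_force: [-0.5, 0.1, -0.6]
opening: 0.1
```

Peak force was 6.4 N (about 4.5 mm of dip), and the hand is off the gauge again. Next, over to the station.

Call:
{"fn": "move_arm", "kwargs": {
  "moves": [0,18,0,10,0,0,55,0,30,0,0,95,0,52,0,0,137,0,75,0,0,180,0,98,0,0,223,0,122,0,0,266,0,145,0,0,308,0,168,0,0,350,0,191,0,0,385,0,210,0,0,405,0,221,0,0,411,0,224,0]
}}

```text
clock: 7.15
tool_pos: [588.6, 227.1, 227.5]
tcp_rot: [[0.386, -0.001, -0.922], [0.922, -0.001, 0.386], [-0.001, -1.0, 0.0]]
ft_force: [-0.6, 0.1, 0.1]
opening: -0.0
```

Call:
{"fn": "move_arm", "kwargs": {
  "moves": [0,0,0,0,0,0,0,0,0,0]
}}

```text
clock: 7.35
tool_pos: [588.4, 225.9, 226.5]
tcp_rot: [[0.387, -0.002, -0.922], [0.922, -0.002, 0.387], [-0.003, -1.0, 0.001]]
ft_force: [0.2, -0.9, -0.8]
opening: 0.2
```

Run:
```python
from h import *
snap('wrist','w3');s=r.read_state();print(s['tool_pos'],s['ft_force'])
f=load('w3');p=f['p'].astype(int)
m=(p[...,1]>p[...,0]+40)&(p[...,1]>p[...,2]+30)
n,l,st,c=cv2.connectedComponentsWithStats(m.astype(np.uint8))
for i in range(1,n):
    if st[i,4]>100: print(st[i],c[i],world(f,*c[i],z=82).round(1),world(f,*c[i]).round(1))
```

```text
[588.69553529 225.3476408  226.86412782] [ 0.5656281   0.20469402 -0.3176825 ]
[274 180  33  33 861] [289.75493612 195.93844367] [588.6 230.1  82. ] [588.8 230.   80.8]
```

View pics/w3.png

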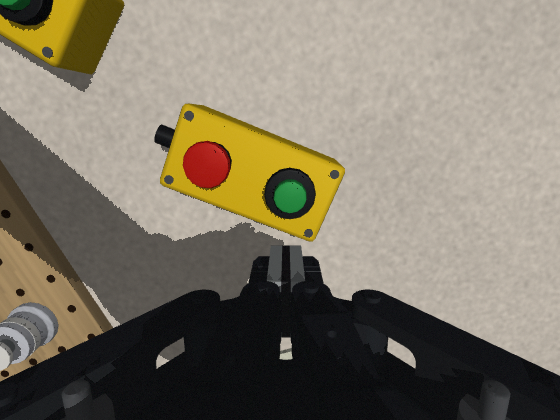

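The wrist view shows the green button at (290,196) px, world (588.6,230) and z 80.8, which is consistent with 82. The red button is at (207,165) and is well clear. I'm descending to about 9 mm above the green one.

Call:
{"fn": "move_arm", "kwargs": {
  "moves": [0,4,20,1,0,0,4,50,1,0,0,4,80,1,0,0,4,100,1,0,0,4,109,1,0,0,4,114,1,0,0,4,117,1,0,0,4,119,1,0,0,4,119,1,0,0,4,119,1,0]
}}

```text
clock: 8.4
tool_pos: [589.5, 229.4, 108.5]
tcp_rot: [[0.388, -0.001, -0.922], [0.922, -0.001, 0.388], [-0.001, -1.0, -0.0]]
ft_force: [-0.2, -0.1, 0.1]
opening: -0.1
```

Run:
```python
from h import *
snap('wrist','w4');s=r.read_state();print(s['tool_pos'],s['ft_force'])
a=cv2.imread('pics/w4.png')[120:320,180:400]
cv2.imwrite('pics/c4.png',cv2.resize(a,None,fx=3,fy=3))
```

```text
[589.41097255 229.40982191 108.45124742] [ 0.14484234 -0.11529381  0.06192731]
```

View pics/c4.png

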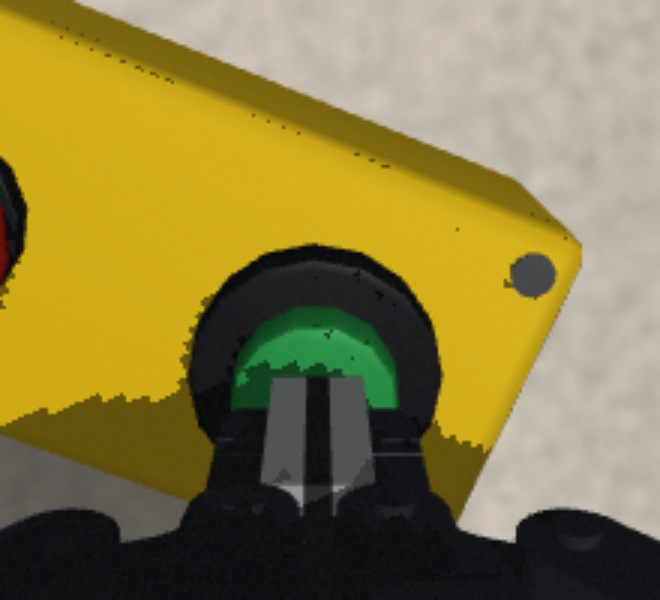

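The tips are centred on the green button (crop (318,375)). Pressing in small steps.

Call:
{"fn": "move_arm", "kwargs": {
  "moves": [0,0,4,0,0,0,0,8,0,0,0,0,10,0,0,0,0,11.5,0,0,0,0,13,0,0,0,0,14,0,0,0,0,15,0,0,0,0,15,0,0]
}}

```text
clock: 9.25
tool_pos: [589.3, 229.4, 93.5]
tcp_rot: [[0.388, -0.001, -0.922], [0.922, -0.001, 0.388], [-0.001, -1.0, 0.0]]
ft_force: [-2.5, 0.4, 5.1]
opening: 0.3
```

Call:
{"fn": "move_arm", "kwargs": {
  "moves": [0,0,0.7,0,0,0,0,1.2,0,0,0,0,1.2,0,0]
}}

```text
clock: 9.55
tool_pos: [589.4, 229.5, 93.1]
tcp_rot: [[0.388, -0.001, -0.922], [0.922, -0.001, 0.388], [-0.001, -1.0, 0.0]]
ft_force: [-4.8, -1.0, 11.2]
opening: 0.1
```

The force jumped to 11 N and the motion stalled at 93.1, so the button is on its stop. Lifting away.

Call:
{"fn": "move_arm", "kwargs": {
  "moves": [0,0,-3,0,0,0,0,-8,0,0,0,0,-20,0,0,0,0,-45,0,0,0,0,-80,0,0,0,0,-115,0,0,0,0,-145,0,0,0,0,-165,0,0,0,0,-175,0,0,0,0,-178,0,0,0,0,-178,0,0,0,0,-178,0,0]
}}

```text
clock: 10.75
tool_pos: [589.0, 229.5, 269.8]
tcp_rot: [[0.388, -0.002, -0.922], [0.922, -0.002, 0.388], [-0.002, -1.0, 0.001]]
ft_force: [0.1, 0.3, -0.3]
opening: 0.1
```

Run:
```python
from h import *
snap('wrist','w5');snap('scene','scene2');s=r.read_state();print(s['clock'],s['tool_pos'],s['ft_force'])
f=load('w5');p=f['p'].astype(int)
m=(p[...,1]>p[...,0]+40)&(p[...,1]>p[...,2]+30)
n,l,st,c=cv2.connectedComponentsWithStats(m.astype(np.uint8))
for i in range(1,n):
    if st[i,4]>100: print(c[i],np.median([world(f,x,y)[2] for y,x in zip(*np.nonzero(l==i))]))
```

```text
10.85 [589.10515291 229.48255173 269.91346794] [-0.56282058 -0.39313903  0.15023323]
[44.52489906  9.6473755 ] 81.14750172638145
[285.55945122 186.2804878 ] 81.01742001026886
```

View pics/scene2.png

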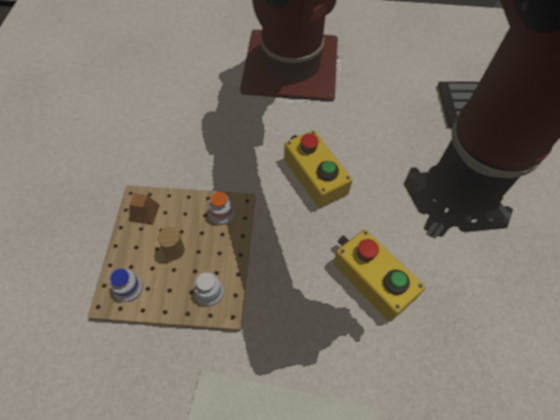

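The scene view shows the solids at (170,242) and (142,207) and the gauges where they were. The green button at (397,280) is back up (z≈81), and the tips are about 170 mm above it. Handing in.

Run:
```python
from h import *
print(workorder.close_job())
```

```text
the job is handed in; nothing more can be done
None
```

I touched the blue gauge, then pressed the green button on the left-most yellow station, and handed the job in at about 10.9 s.

- **Blue gauge:** the closed fingertips pressed the cap with up to 6.4 N, about 4–4.5 mm of dip and well short of the 10 mm stop. They then came off it.
- **Green button:** it went right down. The hand stalled at the expected 6 mm of travel and the force rose to 11 N.
- **Last checks:** the button was back up (measured z ≈ 81 mm, 82 at rest) and the hand was about 170 mm above it, with wrist force near zero. In the scene picture the wooden solids and the gauges look unmoved; I did not aim for the orange and white gauges or the red button.

The top and scene cameras disagreed by up to about 7 mm on positions. I used the close-up wrist-camera measurements instead, and their heights agreed with the given ones to about 1 mm.

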